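Slide a book mailer into the parcel row and cam the row tight

TASK

File the book mailer in the parcel bay: standing upright on its long edge, slide it tapered nose first between the brown and the red parcel, spreading them with it, until its nose is fully home at the blue back stop. Then turn the orange eccentric anticlockwise (seen from above) by its black bar knob until its lobe bears firmly on the parcel next to it and the row visibly presses the sprung rubber pad back a few millimetres, and let go. Keep both parcels standing in the bay and leave the other things on the table where they are.

Things in the scene. Friction and masses are not known exactly. Their poses are not given: they have to be found in the camera images.
- bay: Parcel bay screwed to the table, without a floor. Origin: on the table at the front face of its blue back stop (upright plate 70 mm high), midway between the two parcels. x: level, the direction in which parcels are slid in, towards the back stop. The parcels stand side by side along y. Sprung pad at the -y end, eccentric at the +y end (turning axis at x = -75, y = +107 mm).
- pad_face (a point): Middle of the face of the black sprung pad at the bay's -y end, 42 mm above the table; the face is 120 mm wide along the bay's x and 70 mm high. Relaxed it is at y = -79 mm of the bay; a fixed blue bracket 80 mm high stands 30 mm behind it.
- pad (a joint): How far the sprung rubber pad is pressed back towards the bay's -y (m): 0 relaxed, 0.012 at its stop; stiffness 1.5 N per mm.
- cam (a joint): Angle of the orange eccentric (rad). 0 = lobe turned away from the row (end stop); grows anticlockwise seen from above; 2.5 = lobe straight at the row, -y of the bay (end stop). Starts at 0.2 to 0.7, clear of the row. With the mailer home it takes up the last play at about 1.4, and each further 0.1 rad presses the pad about 1 mm. 0.12 N m of friction: it stays where it is left.
- lobe (a point): Centre of the orange eccentric disc: 26 mm radius, from 10 to 96 mm above the table, its centre 14 mm off the upright turning axis. Its reach from the axis towards the row is 26 + 14 cos(2.5 - joint value) mm.
- cam_grip (a point): Centre of the black bar knob on top of the eccentric, on its turning axis, 128 mm above the table. Bar 76 mm long, 14 mm wide, 28 mm high (114 to 142 mm above the table), long along this point's x axis, which points along the lobe; that end is yellow. Free all round above the parcels (tops at 100 mm).
- mailer_mid (a point): Centre (half-way along and up) of the book mailer: stiff white card box, blue band near its tail, standing on its long edge in front of the bay, nose roughly towards it. 160 mm long (x, towards the nose), 34 mm thick (y), 95 mm high (z), about 0.25 kg. Flat tail at x = -80 mm; from x = +50 mm the sides taper to a rounded nose 9 mm thick at x = +80 mm.
- mailer_nose (a point): Tip of the mailer's nose, half-way up (80 mm ahead of the mailer's centre). Home = this point at the back stop, x = 0 of the bay; the tail then sticks out about 20 mm in front of the parcels.
- brown_parcel_mid (a point): Centre of the loose brown carton with yellow tape: 140 mm deep (x), 60 mm thick (y), 100 mm high; about 0.3 kg. It stands in the bay close to the back stop; which of the two parcels is at the eccentric's end changes. The gap between the two is about 18 mm.
- red_parcel_mid (a point): Centre of the loose red carton with white tape, same size and mass as the brown one, standing beside it across the gap.
- teal_box: Bystander, leave alone: green carton 120 x 90 x 60 mm; origin at the centre of its underside.
- white_box: Bystander, leave alone: white carton 160 x 110 x 50 mm; origin at the centre of its underside.
- kraft_box: Bystander, leave alone: large brown carton 170 x 120 x 90 mm; origin at the centre of its underside.
- small_box: Bystander, leave alone: small brown carton 100 x 70 x 50 mm; origin at the centre of its underside.
- tape_roll: Bystander, leave alone: yellow tape roll, 100 mm across, 48 mm high, lying flat; origin at the centre of its underside.
- box_knife: Bystander, leave alone: red box knife 135 mm long, 14 mm high; origin at the centre of its underside.
- mailer: The same mailer, centre of its underside.
- brown_parcel: The brown carton of the row, centre of its underside.
- red_parcel: The red carton of the row, centre of its underside.
There are look-alikes about, which are no part of the job. Leave any yellow look-alike of the mailer alone.

How it is judged (in metres and radians):
On the way, in this order (a step that is already met when the one before it is completed fails the run):
1. the mailer stands between the two upright parcels, its nose home at the back stop (x of mailer_nose in the frame of bay above -0.008 m and y of mailer_nose in the frame of bay between -0.022 and 0.022 m and angle between the x axis of mailer_mid and the x axis of bay, either way round below 0.12 rad and angle between each of mailer_mid, brown_parcel_mid, red_parcel_mid's own z axis and vertical below 0.12 rad and height (world z) of mailer_mid below 0.055 m and ((y of brown_parcel_mid in the frame of bay below -0.03 m and y of red_parcel_mid in the frame of bay above 0.03 m) or (y of red_parcel_mid in the frame of bay below -0.03 m and y of brown_parcel_mid in the frame of bay above 0.03 m)) and x of each of brown_parcel_mid, red_parcel_mid in the frame of bay above -0.1 m), for 0.2 s.
2. the eccentric is turned so that its lobe bears on the end parcel and the row presses the pad back (value of joint cam above 1.2 rad and value of joint pad above 0.002 m and (contact force between cam and brown_parcel above 0.1 N or contact force between cam and red_parcel above 0.1 N)), for 0.2 s.
At the end, for the whole second after the job is handed in: Mailer upright and in line with the bay (7 deg), nose within 8 mm of the back stop, 22 mm of the middle line; parcels upright either side, centres 30+ mm off the middle line, under 100 mm from the stop; eccentric past 1.2 rad, bearing over 0.1 N; pad in over 2 mm; all at rest (all of step 1 and all of step 2 and linear speed of mailer below 0.02 m/s and velocity of joint cam below 0.1 rad/s); the robot touches nothing.
It fails at once if a parcel in the bay is tipped over (angle between any of brown_parcel_mid, red_parcel_mid's own z axis and vertical above 0.6 rad).
It fails at once if another thing on the table is moved by more than 30 mm (distance of any of teal_box, white_box, kraft_box, small_box, tape_roll, box_knife from where it was at the start of the episode above 0.03 m).
It also fails if it takes over 67 s, if anything falls off the work surface, if the arm or the gripper's body presses on something with over 40 N, if the wrist force passes 120 N, or if a joint passes its speed limit or range.

ROBOT

A 6-joint arm with a two-finger parallel gripper is mounted at the origin on the work surface. World frame = base frame: x ahead of the robot, y to its left, z up, the work surface at z = 0. Lengths are in mm, angles in rad, forces in N, time in s.
With the tool pointing down it reaches from about 350 to 975 mm from the base axis. Payload 7.1 kg.
Tool frame: the origin (TCP) lies at the very end of the fingers, on their centre line; the grasp point (between the pads) lies 19 mm behind it; z points along the fingers, y is the line along which they close (so a half turn about z gives the same grasp; the last joint's range is limited). The gripper opens to 88 mm and grips with 3 to 60 N. Pads are 20 mm wide; open, the fingers measure 115 mm over their backs; the gripper's body (75 mm by 178 mm) begins 61 mm behind the grasp point.
Start: joints at [1.251, 0.423, 1.63, -0, 1.089, -0.019], TCP at [185.146, 596.93, 189.775] pointing down, gripper open.
Joint ranges: [-3, 3], [-0.9, 2.11], [0.09, 2.58], [-1.31, 4.45], [0.11, 2.69], [-2.54, 2.54]. Speed limits (rad/s): [2.39, 2.39, 3.01, 3.14, 3.14, 3.14].

INTERFACE

Orientations are given as a rotation vector (axis times angle).
In Python, from workcell import sensors, imaging, close_job gives the robot as it stands. The module is installed in compiled form; this text tells all that it offers.
- The arm moves only by the tool servo_tool, never from a script. Its argument "steps" is a list of rows, each a list of 3 entries, a list of its own where there are three numbers: the shift along the world's x, y, z in m, then the turn, a rotation vector about the world's x, y, z in degrees, then the opening, from -1 (shut) to 1 (fully open). A call has exactly 8 rows; each row shifts and turns the commanded pose from where the row before left it; what a row does not reach is not made up. A row lasts 1/12 s, in which the tool goes at most 41.7 mm and 7.16 degrees, less where a joint would pass 70% of its speed; a pose out of reach is approached as far as the arm can. A call is refused whole if a number of a shift passes 0.0417 or a number of a turn 7.16, either way. A call with a gripper value outside its range is refused whole. The fingers move at their own pace and stop on an object; the grip force is fixed at half the most. Time passes only in rows, so rows that do not move let the fingers close, or fill a call up. It gives the time, the measured TCP pose, the force, the opening and the grip force at its end, in the units of the state.
- sensors.get_obs(): the state, without advancing time (a new reading comes with each control period).
- imaging.get_image(name): name is "scene" or "top" or "wrist"; returns a dict with "color" (480x640x3 uint8, blue, green, red), "range_z" (480x640 float32, mm along the optical axis (not along the pixel's ray), 0 where there is no reading), "vertical_fov" (degrees; the focal length in pixels is half the picture's height over the tangent of half this angle, whatever the lens; pixels are square), "cx", "cy" (the principal point, pixels), "rvec" (rotation vector, rad) and "tvec" (3), from world to camera coordinates, as OpenCV has them; the wrist camera has in their place "tool_from_camera" (4x4, takes a point from camera to tool coordinates, whose origin is the TCP and whose axes are the flange's). Camera axes: x right, y down, z forward; pixel columns grow to the right and rows downward; lengths in mm; the calibration is good to about 2 mm. The wrist camera is an equidistant fisheye: a pixel r from the principal point sees the ray r / f radians off the axis. A picture is of the moment at which its call begins: read the wrist's pose just before it.
- close_job(): hands the job in; it is judged then, once.
The state is a dict: "t": time; "qpos": joint angles; "qvel": joint speeds; "joint_torque": joint torques, N m; "ee_pos": TCP position; "orientation": TCP orientation; "ft_force": force on the tool from outside, world axes, zero at the start; "moment": the same for the moment, N m; "width": finger opening in mm; "grasp_force": force on a finger pad.
Only numpy, scipy, OpenCV 4.12 (cv2) and the standard library are available. Lean on these libraries where they do the work, as an engineer would, in place of code of your own. Each camera call takes 0.05 s, during which the arm holds its last target. There are 200 camera calls.

## Working session

There is one attempt and no reset: what is moved stays moved. The work goes in short steps, Python scripts to look and compute and a tool call to move; the robot and the scene stay as the last step left them, time stands still between calls to the robot, and variables do not carry over. Pictures are saved under pics/ and viewed, at most 10 in all, crops included, and the job is handed in when it is done.

Besides the shell and the picture viewer there is one more tool, called after "Call:" as a command line: name --argument value ..., lists and objects as JSON in quotes. servo_tool: Moves the arm, as the interface text tells. Its arguments: {"type":"object","properties":{"steps":{"type":"array"}},"required":["steps"]}

```bash
mkdir -p pics
cat > h.py <<'E'
import numpy as np, cv2
from workcell import sensors, imaging
def K(d):
    f=240/np.tan(np.radians(d["vertical_fov"])/2); return f,d["cx"],d["cy"]
def cloud(d):
    f,cx,cy=K(d); z=d["range_z"].astype(float)
    v,u=np.mgrid[0:480,0:640]
    P=np.stack([(u-cx)/f*z,(v-cy)/f*z,z],-1)
    R,_=cv2.Rodrigues(np.array(d["rvec"],float)); t=np.array(d["tvec"],float).ravel()
    W=(P-t)@R; W[z<=0]=np.nan
    return W
E
python3 - <<'E'
from h import *
import pickle
o=sensors.get_obs(); print({k:np.round(v,3) for k,v in o.items()})
D={}
for n in("scene","top"):
    d=imaging.get_image(n); D[n]=d; cv2.imwrite(f"pics/{n}0.png",d["color"]); print(n,d["vertical_fov"],d["tvec"],(d["range_z"]>0).mean())
pickle.dump(D,open("d0.pkl","wb"))
E
```

```text
{'t': np.float64(0.0), 'qpos': array([ 1.251,  0.424,  1.631, -0.   ,  1.089, -0.019]), 'qvel': array([-0.001, -0.001,  0.001,  0.   , -0.   ,  0.   ]), 'joint_torque': array([-2.0000e-03, -5.4462e+01, -2.7367e+01,  6.4000e-02,  2.3000e-02,
       -0.0000e+00]), 'ee_pos': array([184.956, 596.374, 189.021]), 'orientation': array([-4.710e-01, -3.106e+00,  2.000e-03]), 'ft_force': array([ 0.056, -1.815, -0.552]), 'moment': array([-0.009, -0.017,  0.015]), 'grasp_force': np.float64(0.0), 'width': np.float64(87.822)}
scene 55.291284958075465 [ 197.89350313 -199.0638596  1474.41394805] 0.9958430989583333
top 45.84017105532288 [ -34.66747933  478.56631273 1595.24321493] 0.996123046875
```

View pics/scene0.png

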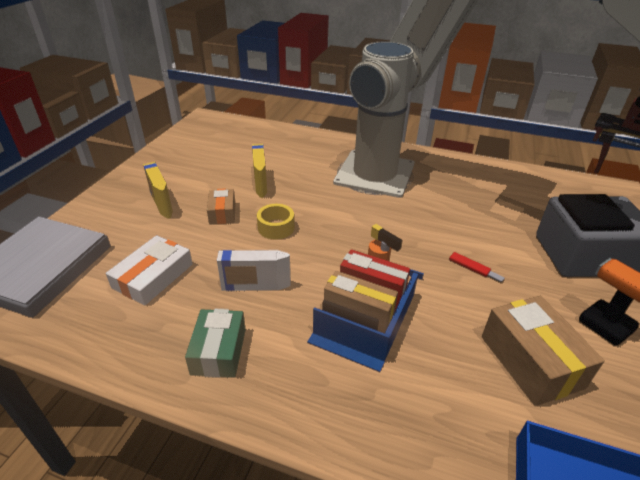

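View pics/top0.png

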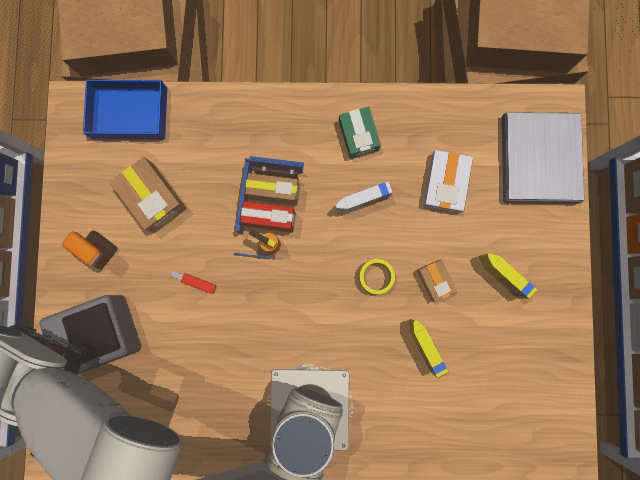

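In the top view the mailer candidates are: the white one with a blue band at (362,198), nose left at (337,211); yellow look-alikes at (511,275) and (428,348); and the flat white box at (448,182). I choose (362,198). The bay opens to the right, with its back stop at (242,195), the pad at (275,167), and the eccentric at (265,243). Red is at the eccentric's end and brown at the pad's end.

```bash
cat > m.py <<'E'
from h import *
def rect(W,m,zr):
    m=m&(W[...,2]>zr[0])&(W[...,2]<zr[1])
    n,l,s,_=cv2.connectedComponentsWithStats(m.astype(np.uint8))
    i=1+np.argmax(s[1:,4]); p=W[l==i]
    (c,wh,a)=cv2.minAreaRect(p[:,:2].astype(np.float32))
    b=cv2.boxPoints((c,wh,a)); e=max([b[1]-b[0],b[2]-b[1]],key=np.linalg.norm)
    return np.array(c),sorted(wh),np.degrees(np.arctan2(e[1],e[0])),np.median(p[:,2]),len(p)
def win(x0,x1,y0,y1):
    m=np.zeros((480,640),bool); m[y0:y1,x0:x1]=1; return m
def show(n,r): print(n,*[np.round(q,1) for q in r])
E
python3 - <<'E'
from m import *
import pickle
D=pickle.load(open("d0.pkl","rb")); W=cloud(D["top"]); c=D["top"]["color"]
hsv=cv2.cvtColor(c,cv2.COLOR_BGR2HSV); H,S,V=[hsv[...,i].astype(int) for i in range(3)]
show("mailer",rect(W,win(325,400,175,220),(85,105)))
show("brown",rect(W,win(235,310,172,203),(90,110)))
show("red",rect(W,win(235,310,203,232),(90,110)))
show("pad/bracket",rect(W,win(235,310,150,180),(72,90)))
show("stop",rect(W,win(230,252,180,240),(55,75)))
show("knob",rect(W,win(235,290,225,262),(125,160)))
m=win(235,290,225,262)&(W[...,2]>125)
ye=m&(H>20)&(H<35)&(S>120)&(V>120); print("yellow end",np.nanmean(W[ye],0),ye.sum(),"knob mean",np.nanmean(W[m],0))
b=win(325,400,175,220)&(H>100)&(H<130)&(S>120)&(W[...,2]>80); print("band",W[b].mean(0))
big=np.hstack([cv2.resize(c[170:225,320:405],None,fx=4,fy=4),cv2.resize(c[150:270,225:310],None,fx=4,fy=4)[:220]])if 0 else cv2.resize(c[145:270,225:405],None,fx=4,fy=4)
cv2.imwrite("pics/crop.png",big)
E
```

```text
mailer [ 586.4 -142.5] [ 35.9 159. ] -69.0 93.9 680
brown [610.9 110.4] [ 61.5 140.8] 83.8 99.2 1110
red [532.5 121. ] [ 60.9 141.1] 83.9 99.3 1101
pad/bracket [682.1 108.8] [  7.3 158.1] 83.8 78.1 134
stop [560.5 188.6] [ 31.5 144.4] -6.4 68.2 221
knob [464.3 127.2] [14.4 76.2] 63.9 140.7 159
yellow end [451.85956214 101.7547736  141.0693784 ] 45 knob mean [463.80803387 125.79839663 140.39568167]
band [ 607.70393583 -198.09393312   94.01019076]
```

View pics/crop.png

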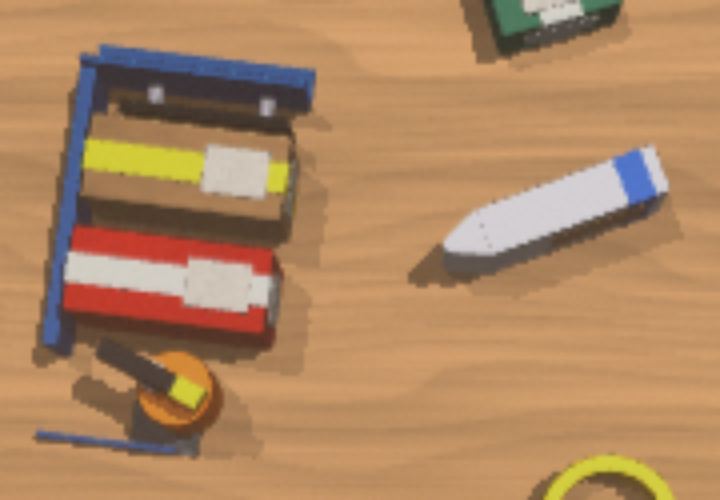

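The crop confirms it: the white mailer has a rounded nose at crop (450,255) and a blue band at (635,175). The knob's yellow end is at (190,390). The bay x axis is at bearing 83.8° with its origin near (579,189), and the mailer is at bearing 111°. I'm going above the tail now.

Call:
servo_tool --steps '[[[0.0178,-0.0336,0],[0,0,-2.15],1],[[0.0178,-0.0336,0],[0,0,-2.15],1],[[0.0178,-0.0336,0],[0,0,-2.15],1],[[0.0178,-0.0336,0],[0,0,-2.15],1],[[0.0178,-0.0336,0],[0,0,-2.15],1],[[0.0178,-0.0336,0],[0,0,-2.15],1],[[0.0178,-0.0336,0],[0,0,-2.15],1],[[0.0178,-0.0336,0],[0,0,-2.15],1]]'

```text
t: 0.77
ee_pos: [327.8, 326.3, 189.6]
orientation: [-0.932, -3.0, 0.0]
ft_force: [0.9, -0.4, 0.8]
width: 88.1
grasp_force: 0.0
```

Call:
servo_tool --steps '[[[0.0178,-0.0336,0],[0,0,-2.15],1],[[0.0178,-0.0336,0],[0,0,-2.15],1],[[0.0178,-0.0336,0],[0,0,-2.15],1],[[0.0178,-0.0336,0],[0,0,-2.15],1],[[0.0178,-0.0336,0],[0,0,-2.15],1],[[0.0178,-0.0336,0],[0,0,-2.15],1],[[0.0178,-0.0336,0],[0,0,-2.15],1],[[0.0178,-0.0336,0],[0,0,-2.15],1]]'

```text
t: 1.43
ee_pos: [470.3, 57.4, 189.7]
orientation: [-1.371, -2.827, 0.0]
ft_force: [-0.2, 0.1, -0.4]
width: 87.5
grasp_force: 0.0
```

Call:
servo_tool --steps '[[[0.0178,-0.0336,0],[0,0,-2.15],1],[[0.0178,-0.0336,0],[0,0,-2.15],1],[[0.0178,-0.0336,0],[0,0,-2.15],1],[[0.0178,-0.0336,0],[0,0,-2.15],1],[[0.0178,-0.0336,0],[0,0,-2.15],1],[[0.0178,-0.0336,0],[0,0,-2.15],1],[[0.0178,-0.0336,0],[0,0,-2.15],1],[[0.0178,-0.0336,0],[0,0,-2.15],1]]'

```text
t: 2.1
ee_pos: [612.6, -211.3, 189.3]
orientation: [-1.778, -2.589, 0.0]
ft_force: [0.8, -0.6, 1.1]
width: 87.6
grasp_force: 0.0
```

```bash
cat >> m.py <<'E'
from scipy.spatial.transform import Rotation as Ro
def wcloud():
    o=sensors.get_obs(); d=imaging.get_image("wrist")
    f,cx,cy=K(d); v,u=np.mgrid[0:480,0:640]; dx,dy=u-cx,v-cy; r=np.hypot(dx,dy)+1e-9; th=r/f
    z=d["range_z"].astype(float); t=np.tan(np.minimum(th,1.5))*z
    P=np.stack([dx/r*t,dy/r*t,z],-1); P[(z<=0)|(th>1.35)]=np.nan
    T=np.array(d["tool_from_camera"],float); P=P@T[:3,:3].T+T[:3,3]
    W=P@Ro.from_rotvec(o["orientation"]).as_matrix().T+np.array(o["ee_pos"])
    return W,d["color"],o
E
python3 - <<'E'
from m import *
W,c,o=wcloud(); cv2.imwrite("pics/w1.png",c)
x,y=W[...,0],W[...,1]
show("mailer",rect(W,(abs(x-586)<80)&(abs(y+142)<110),(85,105)))
E
```

```text
mailer [ 587.4 -141.1] [ 34.5 159.4] -69.3 95.5 8123
```

View pics/w1.png

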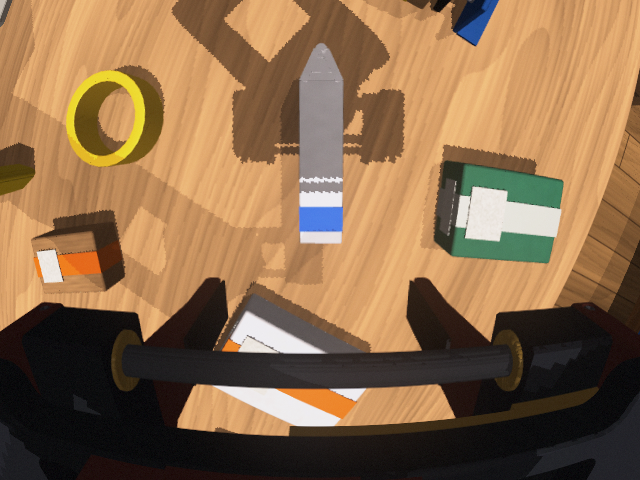

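The wrist view shows the mailer with its tail at (321,243) and blue band at (321,219), which agrees with the top view. The green box is clear at (500,205). I'm lowering and gripping.

Call:
servo_tool --steps '[[[0.0006,0.002,-0.018],[0,0,0],1],[[0,0,-0.018],[0,0,0],1],[[0,0,-0.018],[0,0,0],1],[[0,0,-0.018],[0,0,0],1],[[0,0,-0.018],[0,0,0],1],[[0,0,-0.018],[0,0,0],1],[[0,0,-0.018],[0,0,0],1],[[0,0,-0.018],[0,0,0],1]]'

```text
t: 2.82
ee_pos: [612.5, -207.1, 44.6]
orientation: [-1.775, -2.591, 0.0]
ft_force: [-0.5, -0.5, -0.1]
width: 88.0
grasp_force: 0.0
```

Call:
servo_tool --steps '[[[0,0,0],[0,0,0],-1],[[0,0,0],[0,0,0],-1],[[0,0,0],[0,0,0],-1],[[0,0,0],[0,0,0],-1],[[0,0,0],[0,0,0],-1],[[0,0,0],[0,0,0],-1],[[0,0,0],[0,0,0],-1],[[0,0,0],[0,0,0],-1]]'

```text
t: 3.48
ee_pos: [613.2, -207.6, 46.3]
orientation: [1.775, 2.591, 0.0]
ft_force: [0.6, 0.2, 0.9]
width: 38.2
grasp_force: 0.0
```

Call:
servo_tool --steps '[[[0,0,0],[0,0,0],0],[[0.0014,-0.0037,0],[0,0,0],0],[[0,0,0],[0,0,0],-1],[[0,0,0],[0,0,0],-1],[[0,0,0],[0,0,0],-1],[[0,0,0],[0,0,0],-1],[[0,0,0],[0,0,0],-1],[[0,0,0],[0,0,0],-1]]'

```text
t: 4.15
ee_pos: [614.5, -211.3, 45.9]
orientation: [1.775, 2.591, 0.0]
ft_force: [1.2, -0.9, 0.7]
width: 33.9
grasp_force: 30.0
```

Call:
servo_tool --steps '[[[-0.0088,0.0097,0.002],[0,0,-3.43],-1],[[-0.0088,0.0097,0],[0,0,-3.43],-1],[[-0.0088,0.0097,0],[0,0,-3.43],-1],[[-0.0088,0.0097,0],[0,0,-3.43],-1],[[-0.0088,0.0097,0],[0,0,-3.43],-1],[[-0.0088,0.0097,0],[0,0,-3.43],-1],[[-0.0088,0.0096,0],[0,0,-3.43],-1],[[-0.0088,0.0095,0],[0,0,-3.43],-1]]'

```text
t: 4.82
ee_pos: [542.9, -133.2, 47.5]
orientation: [-2.342, -2.092, 0.001]
ft_force: [0.4, 0.4, -2.5]
width: 33.7
grasp_force: 30.0
```

```bash
cat >> m.py <<'E'
def look(pic):
    W,c,o=wcloud(); cv2.imwrite(pic,c); x,y=W[...,0],W[...,1]
    d=imaging.get_image("top"); T=cloud(d)
    H=lambda c:cv2.cvtColor(c,cv2.COLOR_BGR2HSV)
    print(np.round(o["ee_pos"],1),np.round(o["orientation"],3),np.round(o["ft_force"],1))
    ti=np.radians(83.8); bx=np.array([np.cos(ti),np.sin(ti)]); by=np.array([-bx[1],bx[0]])
    for n,w in(("wrist",W),("top",T)):
        rel=w[...,:2]-[579,189]; X=rel@bx; Y=rel@by; z=w[...,2]
        for nm,m in(("-y parcel",(z>97.5)&(z<108)&(X>-160)&(Y<-8)&(Y>-90)&(X<0)),("+y parcel",(z>97.5)&(z<108)&(X>-160)&(Y>8)&(Y<75)&(X<0)),("mailer",(z>90)&(z<97.4+1.5)&(abs(Y)<35)&(X>-330)&(X<10)),
            ("stop",(z>60)&(z<75)&(X>-12)&(X<20)&(abs(Y)<80)),("knob",(z>132)&(z<150)&(abs(Y-107)<45)&(abs(X+75)<45)),("pad",(z>60)&(z<85)&(Y<-70)&(Y>-105)&(X<-5)&(X>-145))):
            m=np.nan_to_num(m).astype(bool)
            if m.sum()<60: continue
            p=np.stack([X[m],Y[m]],1).astype(np.float32); r=cv2.minAreaRect(p)
            b=cv2.boxPoints(r); e=max([b[1]-b[0],b[2]-b[1]],key=np.linalg.norm); a=np.degrees(np.arctan2(e[1],e[0]))
            print(n,nm,"c",np.round(r[0],1),"wh",np.round(r[1],1),"a",round((a+90)%180-90,1),"X",np.round(np.percentile(p[:,0],[1,99]),1),"Y",np.round(np.percentile(p[:,1],[1,99]),1),m.sum())
E
python3 -c "
from m import *
look('pics/w2.png')"
```

```text
[ 542.9 -133.2   47.5] [-2.342e+00 -2.092e+00  1.000e-03] [ 0.4  0.4 -2.5]
wrist mailer c [-260.7    2.5] wh [ 51.9 138.1] a -0.3 X [-327.5 -193.9] Y [-14.5  19.3] 27568
top -y parcel c [-75.  -40.1] wh [ 60.4 140.5] a -0.4 X [-143.    -6.8] Y [-69.4 -11.1] 754
top +y parcel c [-72.9  39.2] wh [ 60. 140.] a -0.5 X [-141.1   -4.5] Y [ 9.9 68.2] 788
top mailer c [-140.3   -0. ] wh [274.6  69.9] a 0.1 X [-244.4   -6.1] Y [-34.4  34.1] 673
top stop c [2. 0.] wh [159.5  23.6] a 89.7 X [-5.2 13.4] Y [-77.   78.8] 232
top knob c [-74.1 107.1] wh [14.4 76.4] a -20.7 X [-110.3  -38.6] Y [ 90.1 124.5] 156
top pad c [-79.8 -82.3] wh [ 10.3 119.4] a -0.6 X [-138.6  -21.1] Y [-87.1 -77.5] 161
```

View pics/w2.png

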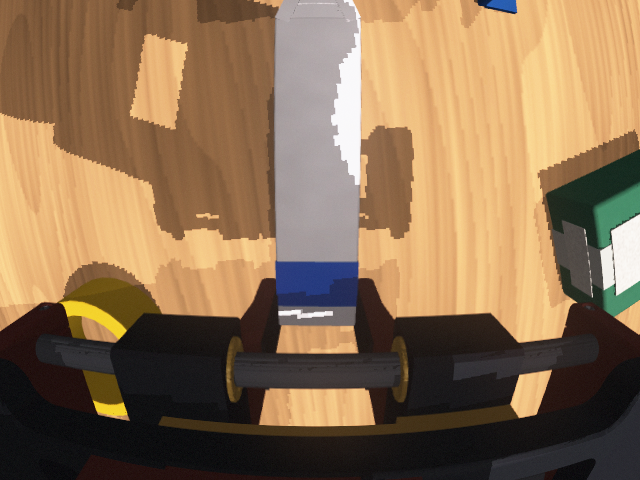

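The view shows the mailer gripped straight: tail at (317,325), taper start at (320,15). It is about 2 mm to +y of the gap's middle, so I correct that and slide in.

Call:
servo_tool --steps '[[[0.0031,0.0097,0],[0,0,0],-1],[[0.0011,0.0099,0],[0,0,0],-1],[[0.0011,0.0099,0],[0,0,0],-1],[[0.0011,0.0099,0],[0,0,0],-1],[[0.0011,0.0099,0],[0,0,0],-1],[[0.0011,0.0099,0],[0,0,0],-1],[[0.0011,0.0099,0],[0,0,0],-1],[[0.0011,0.0099,0],[0,0,0],-1]]'

```text
t: 5.58
ee_pos: [554.6, -54.0, 47.7]
orientation: [-2.339, -2.097, 0.001]
ft_force: [-0.6, -3.6, -0.8]
width: 33.5
grasp_force: 30.0
```

```bash
python3 -c "
from m import *
look('pics/w3.png')"
```

```text
[554.6 -54.   47.7] [-2.339e+00 -2.097e+00  1.000e-03] [-0.6 -3.6 -0.8]
wrist -y parcel c [-132.6  -43. ] wh [46.5 74.1] a -82.1 X [-140.3 -108.4] Y [-76.1 -17.9] 9557
wrist +y parcel c [-132.6   41.8] wh [72.4 46.9] a 83.0 X [-140.6 -108.1] Y [17.2 74.2] 9446
wrist mailer c [-182.4    1.3] wh [ 69.7 145.1] a -1.8 X [-247.7 -113.3] Y [-21.8  20.3] 28541
wrist knob c [-106.8  116.8] wh [16.4  6.2] a 69.1 X [-111.8 -105.8] Y [109.7 122.5] 357
wrist pad c [-138.5  -79.1] wh [ 4.5 17.7] a -74.3 X [-139.1 -134.6] Y [-87.1 -70.3] 320
top -y parcel c [-75.  -41.4] wh [149.8  67. ] a 1.2 X [-139.   -2.] Y [-74.1 -13.6] 779
top +y parcel c [-70.9  42.1] wh [141.2  66.3] a 0.4 X [-138.9   -2.7] Y [13.4 73.8] 769
top mailer c [-75.6  -0. ] wh [148.6  69.2] a 0.2 X [-148.    -3.2] Y [-34.4  33. ] 519
top stop c [1.7 0.9] wh [ 24.  157.3] a -89.4 X [-4.6 13.2] Y [-76.6  79.4] 181
top knob c [-74.3 107.3] wh [14.4 76.7] a -20.4 X [-110.1  -39. ] Y [ 90.5 125.1] 157
top pad c [-81.  -82.5] wh [ 14.7 117.8] a -3.9 X [-137.8  -22.2] Y [-87.2 -78.3] 107
```

Call:
servo_tool --steps '[[[0.0011,0.0099,0],[0,0,0],-1],[[0.0011,0.0099,0],[0,0,0],-1],[[0.0011,0.0099,0],[0,0,0],-1],[[0.0011,0.0099,0],[0,0,0],-1],[[0.0011,0.0099,0],[0,0,0],-1],[[0.0011,0.0099,0],[0,0,0],-1],[[0.0011,0.0099,0],[0,0,0],-1],[[0.0011,0.0099,0],[0,0,0],-1]]'

```text
t: 6.35
ee_pos: [564.5, 25.2, 48.1]
orientation: [2.34, 2.095, 0.002]
ft_force: [1.2, -1.6, -2.7]
width: 34.1
grasp_force: 30.0
```

Call:
servo_tool --steps '[[[0.0001,0.001,0],[0,0,0],-1],[[0.0002,0.0015,0],[0,0,0],-1],[[0.0002,0.0015,0],[0,0,0],-1],[[0.0002,0.0015,0],[0,0,0],-1],[[0.0002,0.0015,0],[0,0,0],-1],[[0,0,0],[0,0,0],-1],[[0,0,0],[0,0,0],-1],[[0,0,0],[0,0,0],-1]]'

```text
t: 7.02
ee_pos: [564.4, 31.4, 47.8]
orientation: [-2.34, -2.096, -0.0]
ft_force: [1.2, 0.7, -2.7]
width: 33.9
grasp_force: 30.0
```

```bash
python3 -c "
from m import *
look('pics/w4.png')
cv2.imwrite('pics/s4.png',cv2.resize(imaging.get_image('scene')['color'][220:370,190:440],None,fx=3,fy=3))"
```

```text
[564.4  31.4  47.8] [-2.34  -2.096 -0.   ] [ 1.2  0.7 -2.7]
wrist -y parcel c [-89.2 -43.8] wh [ 71.5 141.8] a -0.2 X [-149.9  -25. ] Y [-77.9  -9.7] 39931
wrist +y parcel c [-89.4  41.5] wh [ 67.  141.2] a -0.0 X [-148.6  -25. ] Y [ 9.9 74.2] 37899
wrist mailer c [-95.9  -0.7] wh [ 68.5 145.3] a -0.2 X [-161.7  -27.6] Y [-20.7  20.8] 29823
wrist knob c [-73.4 105.6] wh [16.9 77.1] a -20.3 X [-109.9  -38.3] Y [ 87.2 114.1] 7664
top -y parcel c [-24.4 -43.6] wh [69.3 48.4] a 89.2 X [-48.1  -0.7] Y [-77.3 -10.3] 243
top +y parcel c [-26.9  42.1] wh [53.2 65.8] a -88.2 X [-51.8  -1.2] Y [13.5 74.4] 276
top mailer c [-24.7  -0. ] wh [47.1 69.9] a -89.4 X [-47.9  -2.3] Y [-34.2  33.7] 230
top stop c [2.8 0.3] wh [159.1  22.7] a 88.9 X [-6.3 13.5] Y [-76.8  78.9] 174
```

View pics/w4.png

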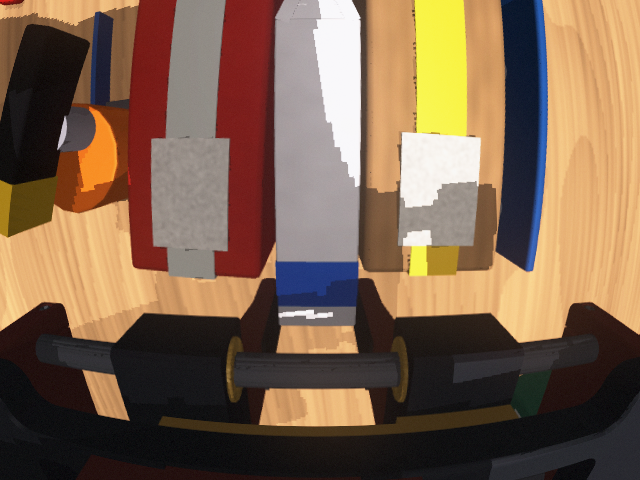

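The mailer at (317,130) sits between red on the left and brown on the right. Both stand parallel to it, with a few mm left to go. I'm pushing slowly against the stop.

Call:
servo_tool --steps '[[[0.0001,0.0007,-0.0005],[0,0,0],-1],[[0.0001,0.0007,-0.0005],[0,0,0],-1],[[0.0001,0.0007,-0.0005],[0,0,0],-1],[[0.0001,0.0007,0],[0,0,0],-1],[[0,0,0],[0,0,0],-1],[[0,0,0],[0,0,0],-1],[[0,0,0],[0,0,0],-1],[[0,0,0],[0,0,0],-1]]'

```text
t: 7.83
ee_pos: [564.9, 34.1, 46.3]
orientation: [2.34, 2.096, 0.0]
ft_force: [1.7, -2.6, -0.5]
width: 34.1
grasp_force: 30.0
```

Call:
servo_tool --steps '[[[0.0001,0.0007,0],[0,0,0],-1],[[0.0001,0.0007,0],[0,0,0],-1],[[0.0001,0.0007,0],[0,0,0],-1],[[0.0001,0.0007,0],[0,0,0],-1],[[0,0,0],[0,0,0],-1],[[0,0,0],[0,0,0],-1],[[0,0,0],[0,0,0],-1],[[0,0,0],[0,0,0],-1]]'

```text
t: 8.5
ee_pos: [565.2, 37.1, 46.2]
orientation: [-2.34, -2.096, -0.0]
ft_force: [0.3, -1.9, -0.8]
width: 34.0
grasp_force: 30.0
```

Call:
servo_tool --steps '[[[0.0001,0.0007,0],[0,0,0],-1],[[0.0001,0.0007,0],[0,0,0],-1],[[0.0001,0.0007,0],[0,0,0],-1],[[0.0001,0.0007,0],[0,0,0],-1],[[0,0,0],[0,0,0],-1],[[0,0,0],[0,0,0],-1],[[0,0,0],[0,0,0],-1],[[0,0,0],[0,0,0],-1]]'

```text
t: 9.17
ee_pos: [565.3, 37.4, 46.4]
orientation: [2.338, 2.096, -0.004]
ft_force: [-0.4, -13.8, 2.6]
width: 33.8
grasp_force: 30.0
```

```bash
python3 -c "
from m import *
look('pics/w5.png')"
```

```text
[565.3  37.4  46.4] [ 2.338  2.096 -0.004] [ -0.4 -13.8   2.6]
wrist -y parcel c [-86.6 -43.9] wh [ 71.4 146.4] a -0.1 X [-139.   -19.2] Y [-78.1 -20. ] 39929
wrist +y parcel c [-86.6  41.5] wh [ 66.9 146.7] a -0.0 X [-139.7  -19.4] Y [16.9 74.2] 38772
wrist mailer c [-89.9   0.9] wh [ 68.7 144.5] a -1.0 X [-155.5  -21.7] Y [-20.7  20.3] 30272
wrist knob c [-73.7 105. ] wh [17.6 77.3] a -18.4 X [-109.9  -38.3] Y [ 87.1 114.2] 7576
top -y parcel c [-19.9 -44.8] wh [66.6 40.1] a 88.4 X [-39.2  -0.6] Y [-77.6 -18.3] 214
top +y parcel c [-23.   41.7] wh [66.7 44.5] a 89.5 X [-43.7  -1.2] Y [11.9 74.7] 232
top mailer c [-19.6   0.1] wh [38.4 69.7] a -88.4 X [-38.4  -1.3] Y [-33.3  34.3] 194
top stop c [ 2.  -0.1] wh [ 23. 160.] a -89.5 X [-7.8 13.3] Y [-75.4  79.3] 171
```

The wrist force of 14 N along the axis with no more travel shows the nose is home. I'm releasing, rising, and going above the knob.

Call:
servo_tool --steps '[[[0,-0.002,0],[0,0,0],-1],[[0,0,0],[0,0,0],0.5],[[0,0,0],[0,0,0],0.5],[[0,0,0],[0,0,0],0.5],[[0,0,0],[0,0,0],0.5],[[0,0,0.03],[0,0,0],0.5],[[0,0,0.04],[0,0,0],0.5],[[0,0,0.041],[0,0,0],0.5]]'

```text
t: 9.93
ee_pos: [564.0, 38.1, 157.2]
orientation: [-2.337, -2.095, 0.005]
ft_force: [0.7, -0.1, -0.1]
width: 65.7
grasp_force: 0.0
```

Call:
servo_tool --steps '[[[0,0,0.03],[0,0,0],0.5],[[-0.0144,0.0128,0],[0,0,-2.8],0.5],[[-0.0144,0.0128,0],[0,0,-2.8],0.5],[[-0.0144,0.0128,0],[0,0,-2.8],0.5],[[-0.0144,0.0128,0],[0,0,-2.8],0.5],[[-0.0144,0.0128,0],[0,0,-2.8],0.5],[[-0.0144,0.0128,0],[0,0,-2.8],0.5],[[-0.0144,0.0128,0],[0,0,-2.9],0.5]]'

```text
t: 10.6
ee_pos: [463.5, 128.3, 187.2]
orientation: [-2.665, -1.662, 0.001]
ft_force: [0.5, 0.3, 0.3]
width: 65.7
grasp_force: 0.0
```

```bash
python3 -c "
from m import *
look('pics/w6.png')"
```

```text
[463.5 128.3 187.2] [-2.665e+00 -1.662e+00  1.000e-03] [0.5 0.3 0.3]
wrist -y parcel c [-69.9 -44.2] wh [ 70.9 139.9] a -0.3 X [-136.7   -1.3] Y [-78. -20.] 10179
wrist +y parcel c [-74.  42.] wh [ 66.  144.2] a -0.0 X [-139.8   -4.5] Y [18.1 74.4] 11003
wrist mailer c [-78.7   0.5] wh [ 68.5 161. ] a -0.3 X [-156.2   -2.2] Y [-21.4  22.3] 7748
wrist stop c [1.  0.1] wh [159.9  26. ] a 89.5 X [-7.9 13.7] Y [-77.7  78.5] 2544
wrist knob c [-72.9 106. ] wh [13.8 76.9] a -20.1 X [-108.6  -36.6] Y [ 88.9 123.2] 2264
top -y parcel c [-78.4 -43.8] wh [ 69.6 156.6] a -0.6 X [-140.8   -1.4] Y [-77.1 -11.6] 784
top +y parcel c [-123.    40.2] wh [76.9 53.6] a 75.5 X [-150.6  -95.5] Y [ 9.4 74.4] 248
top mailer c [-80.4  -0.5] wh [ 69.6 158.5] a -1.0 X [-158.    -3.3] Y [-34.4  33.7] 442
top stop c [  2.2 -42.7] wh [21.4 74. ] a -88.8 X [-6.9 12.9] Y [-78.7  -5.7] 69
top pad c [-80.6 -85.7] wh [ 15.1 119.9] a -6.5 X [-139.8  -22.6] Y [-87.5 -76. ] 61
```

View pics/w6.png

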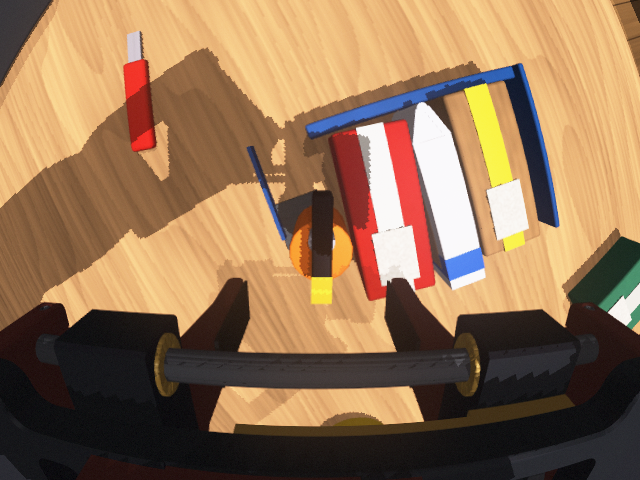

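The mailer at (445,195) is home with its nose at the stop at (428,105). The knob bar runs from (322,195) to (321,300), yellow end down, in line with the fingers. I'm descending and gripping.

Call:
servo_tool --steps '[[[0.0015,-0.0007,-0.015],[0,0,0],0.5],[[0,0,-0.015],[0,0,0],0.5],[[0,0,-0.015],[0,0,0],0.5],[[0,0,-0.015],[0,0,0],0.5],[[0,0,-0.015],[0,0,0],0.5],[[0,0,0],[0,0,0],-1],[[0,0,0],[0,0,0],-1],[[0,0,0],[0,0,0],-1]]'

```text
t: 11.37
ee_pos: [467.0, 126.6, 112.8]
orientation: [2.663, 1.666, 0.001]
ft_force: [0.2, 0.4, 0.3]
width: 49.4
grasp_force: 0.0
```

Call:
servo_tool --steps '[[[0,0,0],[0,0,0],-1],[[0,0,0],[0,0,0],-1],[[0,0,0],[0,0,0],-1],[[0,0,0],[0,0,0],-1],[[0,0,0],[0,0,0],-1],[[0,0,0],[0,0,0],-1],[[0,0,0],[0,0,0],-1],[[0,0,0],[0,0,0],-1]]'

```text
t: 12.03
ee_pos: [466.3, 126.6, 112.3]
orientation: [-2.664, -1.665, 0.0]
ft_force: [-0.5, 0.4, -0.9]
width: 0.2
grasp_force: 0.0
```

```bash
python3 -c "
from m import *
look('pics/w7.png')
print(sensors.get_obs()['width'])
d=imaging.get_image('scene')['color']; w=cv2.imread('pics/w7.png')
cv2.imwrite('pics/c7.png',np.hstack([cv2.resize(d[170:330,330:450],(400,533)),cv2.resize(w,(400,300))[:, :] if 0 else cv2.copyMakeBorder(cv2.resize(w,(400,300)),0,233,0,0,0)]))"
```

```text
[466.3 126.6 112.3] [-2.664 -1.665  0.   ] [-0.5  0.4 -0.9]
wrist -y parcel c [-69.8 -45.5] wh [ 69.3 139.5] a -0.0 X [-136.1   -1.2] Y [-77.9 -19.9] 15233
wrist +y parcel c [-73.2  41.8] wh [ 66.4 144.1] a -0.0 X [-138.5   -4.4] Y [18.3 74.4] 18585
wrist mailer c [-78.6   0.2] wh [ 69.6 160.7] a -0.1 X [-155.9   -1.9] Y [-21.2  18.6] 12477
wrist stop c [ 3.  -0.1] wh [ 26.3 159.9] a -88.6 X [-5.7 13.7] Y [-77.3  78.6] 4076
wrist knob c [-70.  106.2] wh [17.8 72.1] a -25.6 X [-98.1 -35.7] Y [ 88.1 115.5] 2141
top -y parcel c [-79.4 -43.2] wh [158.5  70.3] a 0.0 X [-138.2   -2.1] Y [-77.2 -11.3] 791
top +y parcel c [-123.1   40.5] wh [72.6 49.1] a 79.8 X [-148.4 -102.1] Y [11.5 74.9] 178
top mailer c [-80.1  -1.5] wh [ 68.7 158.8] a -1.7 X [-158.6   -3.2] Y [-34.6  31.7] 573
top stop c [  0.8 -33.8] wh [91.9 25.3] a 89.4 X [-8.7 13.3] Y [-79.7  11.6] 100
top pad c [-80.8 -85.1] wh [  6.2 118.4] a -1.4 X [-139.5  -22.3] Y [-87.8 -81.2] 60
0.8560891917198991
```

View pics/c7.png

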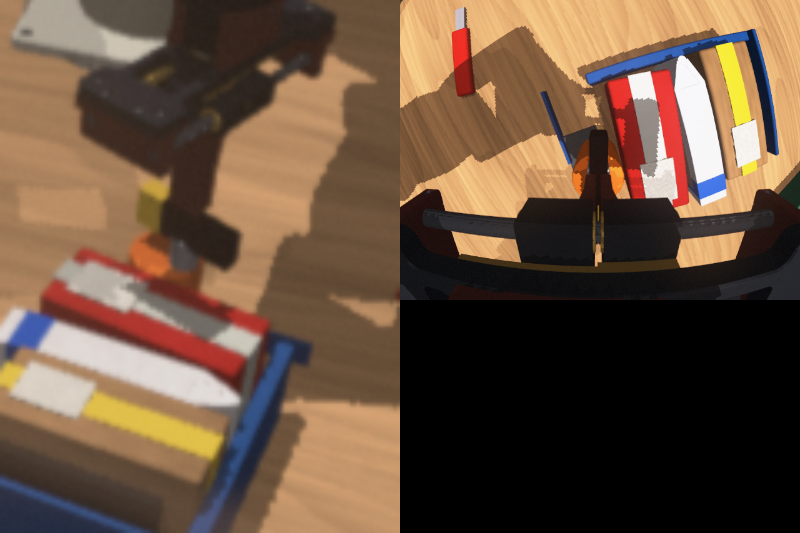

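```bash
python3 -c "
from m import *
print(sensors.get_obs()['ee_pos'], sensors.get_obs()['width'])
for n in('scene','top'):
    d=imaging.get_image(n);f,cx,cy=K(d);R,_=cv2.Rodrigues(np.array(d['rvec'],float));t=np.array(d['tvec'],float).ravel()
    for p in([466,127,112],[466,127,131],[465,127.5,142],[465,127.5,114],[465-17,127.5-34,128],[465+17,127.5+34,128]):
        q=R@np.array(p,float)+t; print(n,p,(q[:2]/q[2]*f+[cx,cy]).round(1))
    W=cloud(d)
    if n=='scene':
        c=d['color'];print('crop map: x=330+u*.3, y=170+v*.3')
        for v in range(205,262,4): print(v,[tuple(W[v,u].round(0).astype(int)) for u in range(378,398,4)])
    else: D=d
"
```

```text
[466.32786694 126.65122461 112.25855782] 0.5189947670535624
scene [466, 127, 112] [385.4 242.6]
scene [466, 127, 131] [386.3 236. ]
scene [465, 127.5, 142] [387.2 231.9]
scene [465, 127.5, 114] [385.8 241.7]
scene [448, 93.5, 128] [373.4 229.1]
scene [482, 161.5, 128] [400.1 244.9]
crop map: x=330+u*.3, y=170+v*.3
205 [(np.int64(551), np.int64(114), np.int64(268)), (np.int64(551), np.int64(122), np.int64(270)), (np.int64(494), np.int64(121), np.int64(232)), (np.int64(499), np.int64(130), np.int64(237)), (np.int64(504), np.int64(139), np.int64(243))]
209 [(np.int64(557), np.int64(116), np.int64(264)), (np.int64(550), np.int64(123), np.int64(260)), (np.int64(523), np.int64(127), np.int64(243)), (np.int64(518), np.int64(134), np.int64(241)), (np.int64(506), np.int64(140), np.int64(235))]
213 [(np.int64(558), np.int64(117), np.int64(255)), (np.int64(536), np.int64(122), np.int64(241)), (np.int64(478), np.int64(121), np.int64(201)), (np.int64(484), np.int64(130), np.int64(208)), (np.int64(471), np.int64(137), np.int64(200))]
217 [(np.int64(553), np.int64(118), np.int64(242)), (np.int64(47
[... 2307 characters left out ...]
 np.int64(-1))]
257 [(np.int64(507), np.int64(121), np.int64(101)), (np.int64(501), np.int64(129), np.int64(99)), (np.int64(497), np.int64(137), np.int64(98)), (np.int64(380), np.int64(132), np.int64(-1)), (np.int64(378), np.int64(142), np.int64(0))]
261 [(np.int64(519), np.int64(124), np.int64(100)), (np.int64(517), np.int64(132), np.int64(101)), (np.int64(512), np.int64(140), np.int64(100)), (np.int64(508), np.int64(148), np.int64(99)), (np.int64(506), np.int64(156), np.int64(100))]
top [466, 127, 112] [263.1 238.2]
top [466, 127, 131] [262.3 237.6]
top [465, 127.5, 142] [261.6 237.5]
top [465, 127.5, 114] [262.9 238.5]
top [448, 93.5, 128] [274.8 244.5]
top [482, 161.5, 128] [249.7 231.6]
```

```bash
python3 -c "
from m import *
w=cv2.imread('pics/w7.png')[190:420,240:400]
s=imaging.get_image('scene')['color'][200:260,355:415]
cv2.imwrite('pics/c8.png',np.hstack([cv2.resize(w,(400,575),interpolation=cv2.INTER_CUBIC),cv2.resize(s,(400,575),interpolation=cv2.INTER_CUBIC)]).clip(0,127)*2)"
```

```text
(no output)
```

View pics/c8.png

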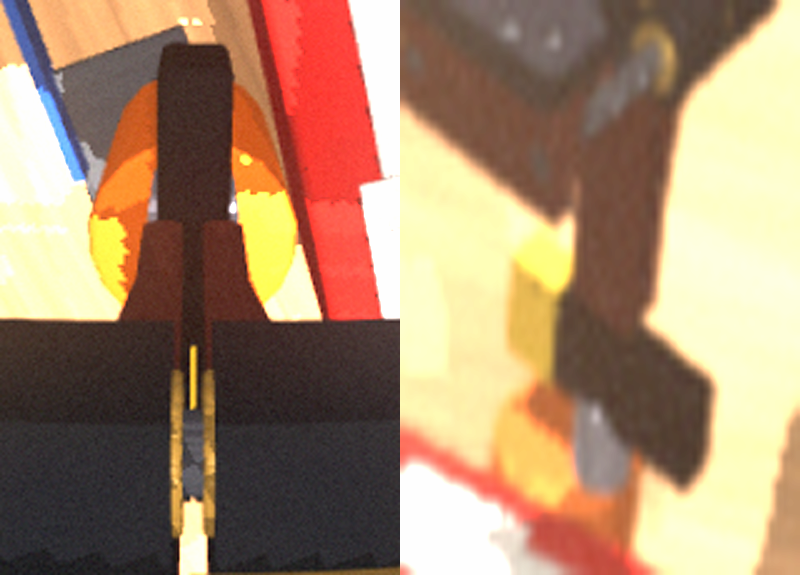

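```bash
python3 -c "
from m import *
W,c,o=wcloud()
for u in(304,310,318,325,332):
    print(u,[(v,*W[v,u].round(0).astype(int).tolist()) for v in range(268,320,6)])
print(o['qpos'].round(3))
"
```

```text
304 [(268, 466, 143, 142), (274, 465, 140, 142), (280, 465, 140, 150), (286, 465, 139, 156), (292, 465, 139, 162), (298, 465, 139, 170), (304, 465, 138, 174), (310, 466, 139, 182), (316, 465, 138, 185)]
310 [(268, 468, 141, 142), (274, 467, 139, 142), (280, 467, 138, 150), (286, 467, 138, 156), (292, 467, 137, 161), (298, 467, 138, 169), (304, 467, 138, 175), (310, 467, 138, 181), (316, 467, 138, 185)]
318 [(268, 472, 140, 143), (274, 471, 137, 143), (280, 469, 134, 142), (286, 469, 135, 151), (292, 469, 135, 159), (298, 469, 135, 166), (304, 469, 135, 172), (310, 470, 136, 179), (316, 469, 135, 182)]
325 [(268, 475, 138, 143), (274, 473, 136, 142), (280, 473, 135, 149), (286, 473, 135, 156), (292, 473, 136, 164), (298, 473, 136, 170), (304, 472, 135, 174), (310, 472, 135, 181), (316, 472, 135, 185)]
332 [(268, 475, 129, 118), (274, 474, 126, 119), (280, 476, 134, 150), (286, 476, 134, 156), (292, 475, 134, 163), (298, 475, 134, 169), (304, 475, 134, 175), (310, 475, 134, 181), (316, 475, 135, 187)]
[ 0.241  0.333  1.996 -0.     0.813  0.694]
```

The crop shows the fingertips ending at (190,222), above the bar, and the depth puts them at z ≈ 147 rather than 112. So the fingers shut just over the knob. I'm opening and measuring the tips' real height.

Call:
servo_tool --steps '[[[0,0,0.01],[0,0,0],0],[[0,0,0],[0,0,0],0],[[0,0,0],[0,0,0],0],[[0,0,0],[0,0,0],0],[[0,0,0],[0,0,0],0],[[0,0,0],[0,0,0],0],[[0,0,0],[0,0,0],0],[[0,0,0],[0,0,0],0]]'

```text
t: 13.05
ee_pos: [466.3, 126.6, 122.2]
orientation: [-2.664, -1.665, 0.0]
ft_force: [-0.3, -0.5, 0.2]
width: 43.5
grasp_force: 0.0
```

```bash
python3 -c "
from m import *
W,c,o=wcloud(); print(o['ee_pos'].round(1),o['width'])
R=Ro.from_rotvec(o['orientation']).as_matrix(); P=(W-o['ee_pos'])@R
for w in((0,320),(320,640)):
    m=(abs(P[...,0])<25)&(abs(P[...,1])<70)&(W[...,2]>100)&(P[...,2]>-75)&(P[...,2]<20)
    m[:,:w[0]]=0; m[:,w[1]:]=0
    for lo in range(100,200,8):
        k=m&(W[...,2]>=lo)&(W[...,2]<lo+8)
        if k.sum()>5: print(w,lo,k.sum(),'x',np.percentile(P[k][:,0],[2,98]).round(0),'y',np.percentile(P[k][:,1],[2,98]).round(0), np.median(c[k],0))
"
```

```text
[466.3 126.6 122.2] 43.490874559965526
(0, 320) 108 14 x [3. 7.] y [-11.  -9.] [49.5 61.  92.5]
(0, 320) 116 63 x [-3.  7.] y [-11.  -9.] [ 83.  88. 104.]
(0, 320) 140 1464 x [-24.  24.] y [-8. -0.] [21. 29. 45.]
(0, 320) 148 11 x [ 2. 10.] y [-32. -23.] [41. 59. 96.]
(0, 320) 156 215 x [-9. 11.] y [-32. -23.] [24. 35. 61.]
(0, 320) 164 240 x [-9. 11.] y [-32. -23.] [22. 32. 55.]
(0, 320) 172 301 x [-10.  11.] y [-32. -23.] [22. 31. 55.]
(0, 320) 180 319 x [-9. 11.] y [-32. -23.] [21. 29. 44.]
(0, 320) 188 384 x [-6. 11.] y [-33. -23.] [20. 29. 51.]
(0, 320) 196 53 x [-2. 11.] y [-34. -23.] [21. 29. 50.]
(320, 640) 100 1094 x [-24.  20.] y [40. 69.] [217.  225.5 232. ]
(320, 640) 108 6 x [4. 6.] y [7. 8.] [58.5 62.  77.5]
(320, 640) 116 41 x [-3.  6.] y [7. 8.] [104. 102. 113.]
(320, 640) 132 7 x [-18.  11.] y [5. 6.] [48. 51. 67.]
(320, 640) 140 1023 x [-24.  24.] y [0. 6.] [20. 27. 44.]
(320, 640) 148 9 x [ 0. 10.] y [20. 28.] [33. 38. 66.]
(320, 640) 156 216 x [-10.  11.] y [20. 29.] [28. 34. 59.]
(320, 640) 164 244 x [-10.  11.] y [20. 29.] [27. 34. 56.]
(320, 640) 172 306 x [-10.  11.] y [20. 29.] [28.  34.  56.5]
(320, 640) 180 313 x [-10.  11.] y [20. 29.] [27. 33. 54.]
(320, 640) 188 380 x [-7. 11.] y [20. 30.] [28. 33. 54.]
(320, 640) 196 68 x [-4. 11.] y [20. 30.] [27. 32. 53.]
```

The tips end about 33 mm above the reported TCP at every opening, so I go 36 mm lower, leaving the tips at about 119.

Call:
servo_tool --steps '[[[0,0,-0.012],[0,0,0],0],[[0,0,-0.012],[0,0,0],0],[[0,0,-0.012],[0,0,0],0],[[0,0,0],[0,0,0],0],[[0,0,0],[0,0,0],-1],[[0,0,0],[0,0,0],-1],[[0,0,0],[0,0,0],-1],[[0,0,0],[0,0,0],-1]]'

```text
t: 13.77
ee_pos: [466.9, 126.7, 86.9]
orientation: [2.664, 1.665, 0.002]
ft_force: [0.1, 0.4, 0.4]
width: 20.5
grasp_force: 0.0
```

Call:
servo_tool --steps '[[[0,0,0],[0,0,0],-1],[[0,0,0],[0,0,0],-1],[[0,0,0],[0,0,0],-1],[[0,0,0],[0,0,0],-1],[[0,0,0],[0,0,0],-1],[[0,0,0],[0,0,0],-1],[[0,0,0],[0,0,0],-1],[[0,0,0],[0,0,0],-1]]'

```text
t: 14.43
ee_pos: [466.5, 126.8, 86.8]
orientation: [-2.664, -1.665, -0.001]
ft_force: [-1.6, 0.9, 5.6]
width: 13.7
grasp_force: 30.0
```

Gripped at 13.7 mm. I'm turning the eccentric anticlockwise by 75°.

Call:
servo_tool --steps '[[[0,0,0],[0,0,5],-1],[[0,0,0],[0,0,5],-1],[[0,0,0],[0,0,5],-1],[[0,0,0],[0,0,5],-1],[[0,0,0],[0,0,5],-1],[[0,0,0],[0,0,5],-1],[[0,0,0],[0,0,5],-1],[[0,0,0],[0,0,5],-1]]'

```text
t: 15.1
ee_pos: [467.6, 126.7, 86.8]
orientation: [1.928, 2.478, 0.003]
ft_force: [2.9, -0.0, 0.7]
width: 13.6
grasp_force: 30.0
```

Call:
servo_tool --steps '[[[0,0,0],[0,0,5],-1],[[0,0,0],[0,0,5],-1],[[0,0,0],[0,0,5],-1],[[0,0,0],[0,0,5],-1],[[0,0,0],[0,0,5],-1],[[0,0,0],[0,0,5],-1],[[0,0,0],[0,0,5],-1],[[0,0,0],[0,0,0],-1]]'

```text
t: 15.77
ee_pos: [468.3, 127.1, 86.8]
orientation: [1.097, 2.941, 0.004]
ft_force: [5.6, 1.4, -0.8]
width: 14.3
grasp_force: 31.0
```

```bash
python3 -c "
from m import *
look('pics/w9.png')"
```

```text
[468.3 127.1  86.8] [1.097 2.941 0.004] [ 5.6  1.4 -0.8]
wrist -y parcel c [-21.1 -51.7] wh [53.8 42.1] a 90.0 X [-41.1  -0.4] Y [-74.  -25.7] 2134
wrist +y parcel c [-71.   41.5] wh [ 59.7 141.5] a -2.9 X [-138.1   -1.4] Y [12.3 68.2] 5667
wrist mailer c [-13.9  -3.4] wh [57.5 38.3] a 82.0 X [-35.4  -1.7] Y [-29.7  20.9] 360
wrist stop c [0.8 0.3] wh [159.5  26.3] a 89.7 X [-10.7  13.5] Y [-75.5  79.3] 2268
wrist knob c [-74.7 107.9] wh [77.4 31.9] a 42.5 X [-89.5 -46.4] Y [ 80.8 138.8] 5248
top -y parcel c [-77.  -46.3] wh [ 76.2 153.9] a -0.1 X [-138.9   -2. ] Y [-83.7 -10.2] 789
top +y parcel c [-75.4  39.4] wh [ 62.8 143.3] a -0.8 X [-142.3  -10.4] Y [ 8.9 71.2] 288
top mailer c [-79.4  -1.4] wh [ 69.2 158.9] a -1.1 X [-157.7   -3.9] Y [-34.3  31. ] 649
top stop c [  0.6 -36. ] wh [24.7 84.4] a -90.0 X [-9.  12.9] Y [-76.6   5.9] 91
```

The pad-side edge of the row moved from about -77 to -84 mm, so the pad is pressed about 5 mm and the cam is at about 1.9 rad. I'm letting go and rising.

Call:
servo_tool --steps '[[[0,0,0],[0,0,0],0],[[0,0,0],[0,0,0],0],[[0,0,0],[0,0,0],0],[[0,0,0],[0,0,0],0],[[0,0,0],[0,0,0],0],[[0,0,0.02],[0,0,0],0],[[0,0,0.04],[0,0,0],0],[[0,0,0.04],[0,0,0],0]]'

```text
t: 16.53
ee_pos: [464.6, 126.2, 186.2]
orientation: [-1.099, -2.939, 0.004]
ft_force: [1.2, -0.2, -0.6]
width: 43.8
grasp_force: 0.0
```

Call:
servo_tool --steps '[[[0,0,0.03],[0,0,0],0],[[-0.01,-0.035,0],[0,0,0],0],[[-0.01,-0.035,0],[0,0,0],0],[[-0.01,-0.035,0],[0,0,0],0],[[-0.01,-0.035,0],[0,0,0],0],[[-0.01,-0.035,0],[0,0,0],0],[[-0.01,-0.035,0],[0,0,0],0],[[0,0,0],[0,0,0],0]]'

```text
t: 17.2
ee_pos: [404.4, -87.7, 216.2]
orientation: [-1.107, -2.94, 0.003]
ft_force: [0.4, 0.4, -0.0]
width: 44.0
grasp_force: 0.0
```

```bash
python3 -c "
from m import *
look('pics/w10.png')
t=imaging.get_image('top')['color'][140:270,220:320]; s=imaging.get_image('scene')['color'][210:370,290:440]
cv2.imwrite('pics/c10.png',np.hstack([cv2.resize(t,(400,520)),cv2.resize(s,(400,520))]))"
```

```text
[404.4 -87.7 216.2] [-1.107 -2.94   0.003] [ 0.4  0.4 -0. ]
wrist -y parcel c [-70.1 -55.7] wh [140.2  62.6] a 0.3 X [-138.3   -2. ] Y [-83.8 -25.8] 4522
wrist +y parcel c [-71.5  39.4] wh [ 60.5 142.4] a -1.6 X [-141.    -3.6] Y [10.7 69.3] 5971
wrist mailer c [-78.9  -3.4] wh [ 68.8 160.4] a -3.4 X [-158.2   -4.3] Y [-27.9  23.1] 3755
wrist stop c [ 0.4 21.2] wh [117.4  25.2] a 89.7 X [-11.4  12.9] Y [-15.7  79.7] 230
wrist knob c [-73.4 105.9] wh [76.5 16.7] a 52.2 X [-101.   -49.3] Y [ 75.2 138.3] 1651
wrist pad c [-138.6  -81.6] wh [ 3.3 23.2] a -84.9 X [-140.6 -136.2] Y [-92.7 -70.2] 92
top -y parcel c [-79.5 -47.2] wh [158.2  76.3] a 0.4 X [-139.2   -1.8] Y [-83.  -11.4] 775
top +y parcel c [-71.9  38.9] wh [ 62.2 141. ] a -1.8 X [-140.8   -3.9] Y [10.5 69.4] 764
top mailer c [-79.6  -0. ] wh [159.3  69.5] a 0.1 X [-156.1   -3.2] Y [-34.4  33.9] 844
top stop c [1.8 0.2] wh [159.3  23.7] a 89.0 X [-6.3 13.1] Y [-76.4  79.4] 179
top knob c [-73.7 107.2] wh [74.9 15.5] a 52.2 X [-100.4  -48.3] Y [ 76.  138.7] 165
```

View pics/c10.png

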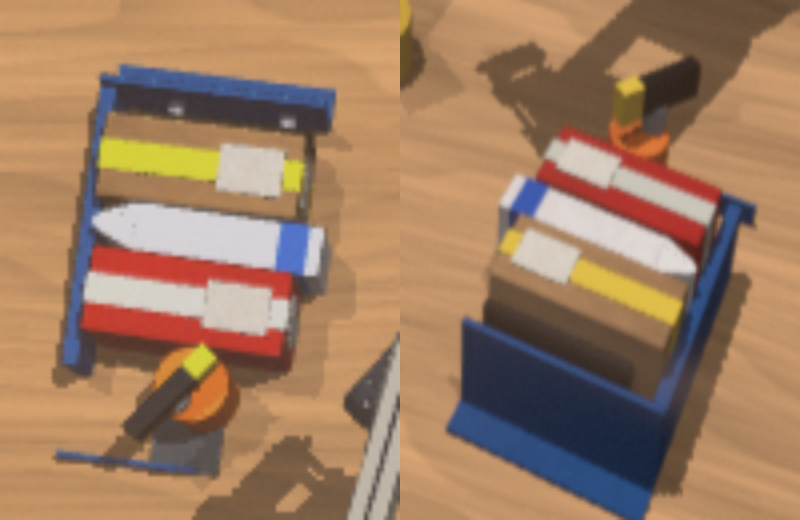

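The final picture shows the nose at the back stop (95,222), both parcels upright, the lobe against red (215,355), and the gripper clear. The pad is pressed about 4–5 mm and the cam is at about 1.84 rad. I'm handing it in.

```bash
python3 -c "
from workcell import close_job
print(close_job())"
```

```text
the job is handed in; nothing more can be done
None
```

The job is handed in, with no verdict returned: by the last camera readings the mailer's nose is within about 4 mm of the back stop between the upright parcels, the eccentric is at about 1.84 rad against the red parcel, the pad is pressed back about 4–5 mm, and the gripper is clear.

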